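Hold a chassis end bar against its sprung contact pads for fastening

TASK

Pick the black end bar up off the mat by its orange grip and seat it flat on the metal tray between the two yellow marks, with its flat front face square against the two sprung copper pads. Press it in with about 10 newtons, shared evenly by both pads so that each is pushed about halfway in and never bottoms out, and keep that push steady while a colleague drives the screw: finish while still holding and pressing the bar. Leave the router, screwdriver and jar where they are.

Things in the scene. Friction and masses are not known exactly. Their poses are not given: they have to be found in the camera images.
- tray: Bare metal tray, fixed, level, yaw varies: 270 (y) x 220 (x) mm, floor 3 mm thick, origin at centre of underside. Side lips 12 mm high at y = +-134. At its +x side a flange 32 mm high (near face x = +92) with two copper pads before it, free faces at x = +70. The bar is pushed along the tray's +x. Yellow lines at y = +-79 mark the bar's ends: it is centred with its origin at tray y = 0.
- pad_left: Left copper pad, 30 mm wide (y), 14 mm high, on a spring. Origin: centre of the face that the bar touches; free at tray x = 70 mm, y = +45 mm, 14 mm above the bench; axes as the tray's. Slides only along the tray's +x, up to 14 mm, pushing back 0.7 N per mm (5 N at 7 mm); at 14 mm it bottoms and is rigid.
- pad_right: Right copper pad, the same as the left, at tray y = -45 mm.
- bar: Black end bar, 150 (y) x 50 (x) x 20 mm high, about 0.3 kg, on the mat. Origin: centre of underside, z up. Front face, with two bright steel plates, at x = +25 mm, goes against the pads. On top an orange grip, 14 mm thick (x), 70 mm long (y), 20 to 58 mm above the underside, mid-plane at x = -7 mm (nearer the back): pinch it across its 14 mm.
- bar_grip (a point): Where to pinch the orange grip: in the middle of it, 46 mm above the bar's underside; axes as the bar's.
- bar_face (a point): Centre of the bar's front face, 10 mm above its underside; axes as the bar's.
- mat: Blue mat fixed on the bench, 170 (x) by 200 (y) by 4 mm; the bar starts on it. Origin at the centre of its underside.
- router: Bystander: black rounded box 72 by 100 by 28 mm with a blue stripe, loose. Origin at the centre of its underside.
- driver: Bystander: screwdriver with a red handle, about 200 mm, loose, lying on the bench along its x.
- jar: Bystander: amber glass jar, 56 mm across, 60 mm high, loose. Origin at the centre of its underside.
There are look-alikes about, which are no part of the job. What is shaped like the bar but purple or red is not meant.

How it is judged:
By the outcome, as a careful person would: the job done as asked, in the order asked, and still so for the second after the job is handed in, while the arm keeps its last pose, push and grip.
It also fails if it takes over 48 s, if anything falls off the work surface, if the arm or the gripper's body presses on something with over 40 N, if the wrist force passes 120 N, or if a joint passes its speed limit or range.

ROBOT

A 6-joint arm with a two-finger parallel gripper is mounted at the origin on the work surface. World frame = base frame: x ahead of the robot, y to its left, z up, the work surface at z = 0. Lengths are in m, angles in rad, forces in N, time in s.
With the tool pointing down it reaches from about 0.35 to 0.775 m from the base axis. Payload 7.3 kg.
Tool frame: the origin (TCP) lies at the centre of the arm's flange, where the gripper is bolted on; the fingertips stand 178 mm ahead of it and the grasp point (between the pads) lies 159 mm ahead of it (tip_extent is the distance from the TCP to the fingertips, in m); z points along the fingers, y is the line along which they close (so a half turn about z gives the same grasp; the last joint's range is limited). The gripper opens to 92 mm and grips with 3 to 60 N. Pads are 19 mm wide; open, the fingers measure 130 mm over their backs; the gripper's body (75 mm by 190 mm) begins 47 mm behind the grasp point.
Start: joints at [1.036, 0.342, 1.524, -0, 1.275, -0.146], TCP at [0.199, 0.486, 0.405] pointing down, gripper open.
Joint ranges: [-2.53, 2.53], [-0.77, 2.02], [0.04, 2.7], [-1, 4.14], [0.28, 2.66], [-3.11, 3.11]. Speed limits (rad/s): [2.57, 2.57, 3.14, 3.14, 3.14, 3.14].

INTERFACE

Orientations are given as [roll, pitch, yaw] about the fixed x, y, z axes, in that order (R = Rz(yaw) Ry(pitch) Rx(roll)).
In Python, from cell import * gives the robot as it stands.
- The arm moves only by the tool arm_command, never from a script. Its arguments are lists of equal length, an entry for each row: "xyz": the shift along the world's x, y, z in mm, a list of three; "spin": the turn about the world's z in degrees. In form: {"xyz": [[tx, ty, tz], ...], "spin": [spin, ...]}. A call has 1 to 20 rows; each row shifts and turns the commanded pose from where the row before left it; what a row does not reach is not made up. A row lasts 1/10 s, in which the tool goes at most 50 mm and 8.59 degrees, less where a joint would pass 70% of its speed; a pose out of reach is approached as far as the arm can. A call with a gripper value outside its range is refused whole. "jaw" is the opening, from -1 (shut) to 1 (fully open), set as the call begins (left out, the last holds). The fingers move at their own pace and stop on an object; "squeeze" is the grip in N (left out, the last holds). Time passes only in rows, so rows that do not move let the fingers close. It gives the time, the measured TCP pose, the force, the opening and the grip force at its end, in the units of the state.
- observe(): the state, without advancing time (a new reading comes with each control period).
- read_camera(name): name is "scene" or "top" or "wrist"; returns a dict with "img" (384x512x3 uint8, red, green, blue), "depth" (384x512 float32, m along the optical axis (not along the pixel's ray), 0 where there is no reading), "fx", "fy", "cx", "cy" (pixels), "world_from_camera" (4x4, takes a point from camera to world coordinates). Camera axes: x right, y up, looking along -z (the intrinsics and any distortion apply to the point x, -y, -z); pixel columns grow to the right and rows downward; lengths in m; the calibration is good to about 2 mm. A picture is of the moment at which its call begins.
- hand_in(): hands the job in; it is judged then, once.
The state is a dict: "time": time; "qpos": joint angles; "qvel": joint speeds; "joint_efforts": joint torques, N m; "tool_pos": TCP position; "tool_rot": TCP orientation; "contact_force": force on the tool from outside, world axes, zero at the start; "torque": the same for the moment, N m; "opening": finger opening in m; "grip_force": force on a finger pad.
Only numpy, scipy, OpenCV 4.12 (cv2) and the standard library are available. Lean on these libraries where they do the work, as an engineer would, in place of code of your own. Each camera call takes 0.05 s, during which the arm holds its last target. There are 200 camera calls.

## Working session

There is one attempt and no reset: what is moved stays moved. The work goes in short steps, Python scripts to look and compute and a tool call to move; the robot and the scene stay as the last step left them, time stands still between calls to the robot, and variables do not carry over. Pictures are saved under pics/ and viewed, at most 10 in all, crops included, and the job is handed in when it is done.

Besides the shell and the picture viewer there is one more tool, called after "Emit:" as name(argument=value, ...), one argument or row to a line, values as JSON. arm_command: Moves the arm, as the interface text tells. Its arguments: {"type":"object","properties":{"xyz":{"type":"array","items":{"type":"array","items":{"type":"number"}}},"spin":{"type":"array","items":{"type":"number"}},"jaw":{"type":"number"},"squeeze":{"type":"number"}},"required":["xyz","spin"]}

```bash
mkdir -p pics
python3 - <<'E'
from cell import *
import cv2,numpy as np
s=observe();print({k:np.round(v,3) for k,v in s.items()})
for n in("top","scene"):
    c=read_camera(n);np.savez(n+"0.npz",**c)
    cv2.imwrite(f"pics/{n}0.png",c["img"][:,:,::-1]);print(n,c["fx"],c["fy"],c["cx"],c["cy"],np.round(c["world_from_camera"],3),[k for k in c])
E
```

```text
{'time': np.float64(0.0), 'qpos': array([ 1.036,  0.343,  1.525,  0.   ,  1.275, -0.146]), 'qvel': array([ 0.   , -0.002, -0.002,  0.   ,  0.   ,  0.001]), 'joint_efforts': array([ 1.0000e-03, -4.3125e+01, -2.4422e+01,  7.2000e-02,  5.6000e-02,
       -0.0000e+00]), 'tool_pos': array([0.199, 0.486, 0.404]), 'tool_rot': array([-3.14 , -0.   ,  2.753]), 'contact_force': array([-0.319,  0.429, -0.002]), 'torque': array([ 0.01 ,  0.048, -0.081]), 'grip_force': np.float64(0.0), 'opening': np.float64(0.092)}
top 452.5427508312918 452.5427508312918 254.0184716525905 188.53964846153121 [[ 0.032  0.978 -0.206  0.278]
 [-0.999  0.032 -0.004 -0.063]
 [ 0.003  0.206  0.978  1.367]
 [ 0.     0.     0.     1.   ]] ['img', 'depth', 'fx', 'fy', 'cx', 'cy', 'world_from_camera']
scene 454.0089636411566 454.0089636411566 257.02438969734385 193.12497882437216 [[-0.688 -0.553  0.47   1.034]
 [ 0.726 -0.539  0.428  0.373]
 [ 0.017  0.635  0.772  0.826]
 [ 0.     0.     0.     1.   ]] ['img', 'depth', 'fx', 'fy', 'cx', 'cy', 'world_from_camera']
```

View pics/top0.png

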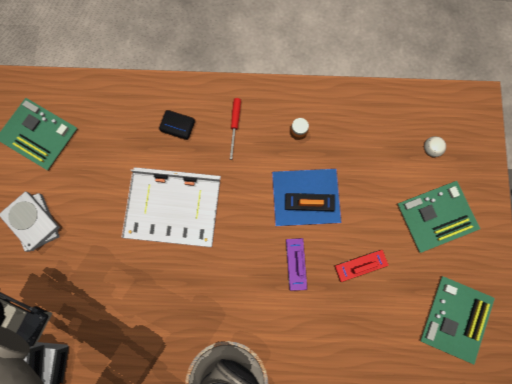

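View pics/scene0.png

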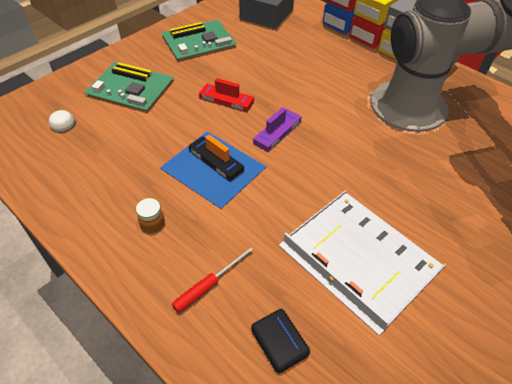

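Candidates in the top view: the black bar with an orange grip at (310,202), a purple look-alike at (296,264) and a red one at (361,265). The description fits the black one on the mat. I'll check it in a close crop and measure the tray.

```bash
cat > h.py <<'E'
import cv2,numpy as np
def load(n):
    return dict(np.load(n))
def ray(c,uv,z):
    uv=np.atleast_2d(uv).astype(float)
    d=np.c_[(uv[:,0]-c["cx"])/c["fx"],-(uv[:,1]-c["cy"])/c["fy"],-np.ones(len(uv))]
    T=c["world_from_camera"];w=d@T[:3,:3].T;o=T[:3,3]
    return o+w*((z-o[2])/w[:,2])[:,None]
def blobs(m,mina=6):
    n,l,s,ce=cv2.connectedComponentsWithStats(m.astype(np.uint8))
    return [(l==i,s[i,4],ce[i]) for i in range(1,n) if s[i,4]>=mina]
def rect(c,m,z):
    v,u=np.nonzero(m);P=ray(c,np.c_[u,v],z)[:,:2]*1000
    (a,b,ang)=cv2.minAreaRect(P.astype(np.float32));w=np.linalg.eigh(np.cov(P.T))[1][:,1]
    return np.round(P.mean(0),1),np.round(a,1),np.round(b,1),round(ang,2),"axis",round(np.degrees(np.arctan2(w[1],w[0])),2),len(P)
E
python3 - <<'E'
from h import *
t=load("top0.npz");s=load("scene0.npz")
def hsv(c):return [x.astype(int) for x in cv2.split(cv2.cvtColor(c["img"],cv2.COLOR_RGB2HSV))]
a=cv2.resize(t["img"][160:260,110:230],(480,400),interpolation=3);b=cv2.resize(s["img"][120:220,155:275],(320,267),interpolation=3)
b2=cv2.resize(t["img"][165:235,265:350],(320,263),interpolation=3)
im=np.zeros((540,800,3),np.uint8);im[:400,:480]=a;im[:267,480:]=b;im[267:530,480:]=b2
cv2.imwrite("pics/crop1.png",im[:,:,::-1])
for nm,c,bx in(("top",t,(265,165,350,235)),("scene",s,(155,120,275,220))):
    H,S,V=hsv(c);m=np.zeros(H.shape,bool);x0,y0,x1,y1=bx;m[y0:y1,x0:x1]=1
    o=m&(H>5)&(H<25)&(S>150)&(V>150)
    for bl,A,ce in blobs(o,30):print(nm,"orange",np.round(ce,1),rect(c,bl,.062))
    k=m&(V<70)
    for bl,A,ce in blobs(k,100):print(nm,"black",np.round(ce,1),rect(c,bl,.024))
    if nm=="top":
        k=m&(V<70)|o
        for bl,A,ce in blobs(k,100):print("all",rect(c,bl,.024))
H,S,V=hsv(t)
m=np.zeros(H.shape,bool);m[160:255,115:230]=1
for bl,A,ce in blobs(m&(H>22)&(H<35)&(S>90)&(V>130),8):print("yellow",np.round(ce,1),rect(t,bl,.003))
w=[x for x in blobs(m&(S<40)&(V>120),2000)]
for bl,A,ce in w:print("white",np.round(ce,1),rect(t,bl,.003))
H,S,V=hsv(s);m[:]=0;m[190:330,275:450]=1
for bl,A,ce in blobs(m&(H>22)&(H<35)&(S>90)&(V>130),8):print("s yellow",np.round(ce,1),rect(s,bl,.003))
E
```

```text
top orange [309.  204.2] (array([ 512.2, -220.3]), array([ 526.8, -216.4]), array([205.9, 251.5]), 1.87, 'axis', np.float64(97.43), 2124)
top orange [311.  201.4] (array([ 519.9, -226.2]), array([ 521. , -227.6]), array([11.9, 67.7]), 1.89, 'axis', np.float64(90.57), 102)
top black [308.3 202.2] (array([ 524.2, -222.9]), array([ 524.8, -224.7]), array([145.1,  50.3]), 89.88, 'axis', np.float64(89.97), 554)
all (array([ 519. , -224.8]), array([ 534. , -220.8]), array([211.9, 258.9]), 1.87, 'axis', np.float64(97.43), 2124)
all (array([ 524.7, -224.1]), array([ 524.8, -224.7]), array([145.1,  50.3]), 89.88, 'axis', np.float64(90.1), 656)
scene orange [212.9 171.6] (array([ 588.3, -170.8]), array([ 581.6, -183.5]), array([307.9, 293.6]), 44.55, 'axis', np.float64(65.77), 7042)
scene orange [216.8 143.2] (array([ 523.6, -226.1]), array([ 523.6, -226.6]), array([14.4, 68.8]), 0.19, 'axis', np.float64(90.12), 124)
scene black [217.  160.6] (array([ 539.1, -212.5]), array([ 534.9, -221.8]), array([159.5,  57.9]), 89.71, 'axis', np.float64(91.93), 749)
white [171.2 210. ] (array([490.6, 192.4]), array([493.8, 192.7]), array([271.2, 202.9]), 86.04, 'axis', np.float64(86.09), 5377)
s yellow [327.5 236. ] (array([513. , 110.4]), array([512.5, 110.5]), array([ 3.8, 87.4]), 86.11, 'axis', np.float64(176.11), 59)
s yellow [385.7 284.3] (array([524.2, 267.9]), array([523.4, 268. ]), array([ 2.8, 88.6]), 86.42, 'axis', np.float64(176.4), 81)
```

View pics/crop1.png

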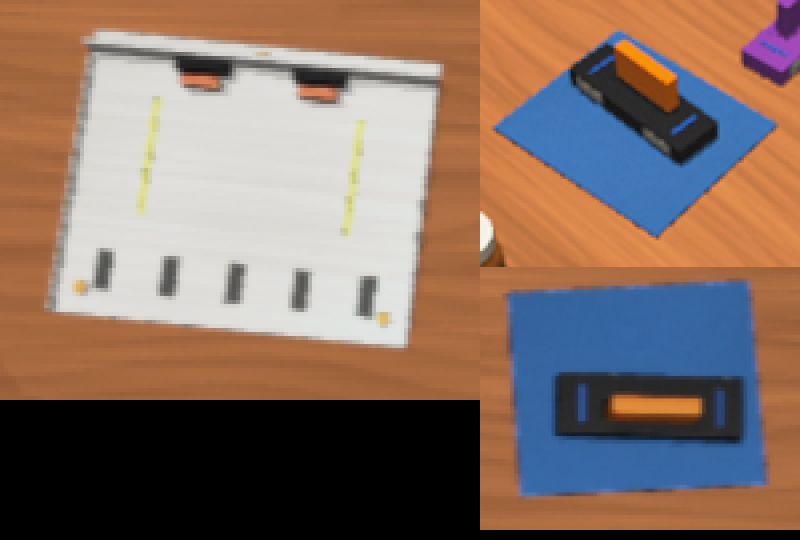

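The black bar is confirmed, with orange grip and steel plates facing world +x. Its yaw is about 0°, and the tray's is about −3.9° with the pads on its far (+x) side. I'll move over the tray for a wrist look on the way to the bar.

Emit:
arm_command(
  xyz=[
    [25,-27,0],
    [25,-27,0],
    [25,-27,0],
    [25,-27,0],
    [25,-27,0],
    [25,-27,0],
    [25,-27,0],
    [25,-27,0],
    [25,-27,0],
    [25,-27,0],
    [25,-27,0],
    [0,0,0],
    [0,0,0],
  ],
  spin=[-6.5,-6.5,-6.5,-6.5,-6.5,-6.5,-6.5,-6.5,-6.5,-6.5,-6.5,0,0],
  jaw=1,
  squeeze=40,
)

```text
time: 1.4
tool_pos: [0.4741, 0.1883, 0.4042]
tool_rot: [-3.14, 0.0, 1.504]
contact_force: [-0.8, 1.0, 0.3]
opening: 0.0917
grip_force: 0.0
```

Run:
```python
from cell import *
import cv2,numpy as np
c=read_camera("wrist");np.savez("w1.npz",**c);cv2.imwrite("pics/w1.png",c["img"][:,:,::-1]);print(np.round(c["world_from_camera"],3),c["fx"])
c=read_camera("top");np.savez("top1.npz",**c)
```

```text
[[ 0.998  0.064  0.018  0.479]
 [-0.066  0.965  0.253  0.256]
 [-0.002 -0.254  0.967  0.385]
 [ 0.     0.     0.     1.   ]] 337.8702445948064
```

View pics/w1.png

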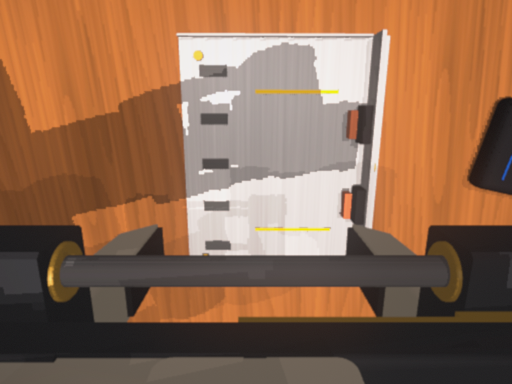

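The wrist picture shows the tray, with the yellow lines at (297,92) and (292,229) and the pads at (353,125) and (346,206). I'll measure those.

Run:
```python
from h import *
c=load("w1.npz");H,S,V=[x.astype(int) for x in cv2.split(cv2.cvtColor(c["img"],cv2.COLOR_RGB2HSV))]
m=np.zeros(H.shape,bool);m[70:240,230:340]=1;L=[]
for bl,A,ce in blobs(m&(H>20)&(H<34)&(S>120),40):
    r=rect(c,bl,.003);print("yellow",np.round(ce,1),r);L.append(r[1])
d=L[0]-L[1];yaw=np.degrees(np.arctan2(-d[0],d[1]));print("dist",np.linalg.norm(d),"yaw",yaw,"mid",(L[0]+L[1])/2)
th=np.radians(yaw);ex=np.array([np.cos(th),np.sin(th)]);ey=np.array([-ex[1],ex[0]]);mid=(L[0]+L[1])/2
m[:]=0;m[100:230,335:380]=1
for bl,A,ce in blobs(m&((H<10)|(H>172))&(S>90)&(V>50),20):
    v,u=np.nonzero(bl)
    for z in(.021,.014,.007):
        P=ray(c,np.c_[u,v],z)[:,:2]*1000-mid
        print("pad",np.round(ce,1),bl.sum(),z,"x rng",np.round(np.percentile(P@ex,[2,10,50,90,98]),1),"y",np.round([np.percentile(P@ey,2),np.mean(P@ey),np.percentile(P@ey,98)],1))
# tray outline: white+shadow incl: low saturation
m[:]=0;m[25:225,170:395]=1
g=cv2.cvtColor(c["img"],cv2.COLOR_RGB2LAB)
for row in(60,90,150):
    print(row,[tuple(int(k) for k in c["img"][row,x]) for x in list(range(176,194,2))],[tuple(int(k) for k in c["img"][row,x]) for x in range(340,392,3)])
# depth profile across pads in tray coordinates
D=c["depth"];v,u=np.mgrid[:384,:512];u=u.ravel();v=v.ravel();d=D.ravel();ok=d>0
p=np.c_[(u-c["cx"])/c["fx"],-(v-c["cy"])/c["fy"],-np.ones(u.size)]*d[:,None]
T=c["world_from_camera"];W=(p@T[:3,:3].T+T[:3,3])*1000
q=np.c_[(W[:,:2]-mid)@ex,(W[:,:2]-mid)@ey,W[:,2]][ok]
for y0 in(45,-45,0,90):
    k=(abs(q[:,1]-y0)<9)&(q[:,0]>20)&(q[:,0]<110)
    print(y0,[(b,round(float(np.median(q[k&(abs(q[:,0]-b)<1)][:,2])),1)) for b in range(30,110,3) if (k&(abs(q[:,0]-b)<1)).sum()>3])
```

```text
yellow [295.7  91.2] (array([523.6, 267.1]), array([524.4, 267.2]), array([ 2.1, 87.6]), 86.18, 'axis', np.float64(176.1), 209)
yellow [292. 229.] (array([513.5, 109. ]), array([513.5, 109. ]), array([ 2.6, 88.8]), 86.22, 'axis', np.float64(176.22), 223)
dist 158.57506109095465 yaw -3.941457329820778 mid [518.95 188.1 ]
pad [352.4 124. ] 308 0.021 x rng [52.5 53.5 58.1 62.5 63.4] y [30.8 45.4 59.8]
pad [352.4 124. ] 308 0.014 x rng [54.4 55.4 60.  64.6 65.5] y [30.1 45.  59.7]
pad [352.4 124. ] 308 0.007 x rng [56.3 57.3 62.  66.6 67.6] y [29.5 44.6 59.6]
pad [346.4 203.8] 158 0.021 x rng [52.6 53.3 56.1 63.1 63.7] y [-59.1 -42.4 -28.6]
pad [346.4 203.8] 158 0.014 x rng [54.5 55.2 58.  65.2 65.8] y [-61.4 -44.5 -30.4]
pad [346.4 203.8] 158 0.007 x rng [56.4 57.1 60.  67.3 67.8] y [-63.8 -46.5 -32.2]
60 [(218, 131, 72), (216, 136, 87), (239, 235, 232), (242, 239, 237), (241, 239, 237), (241, 239, 238), (241, 239, 238), (241, 239, 238), (242, 238, 235)] [(241, 235, 232), (241, 236, 233), (241, 236, 233), (242, 236, 233), (241, 235, 233), (240, 233, 231), (241, 235, 232), (238, 231, 228
[... 1489 characters left out ...]
), (66, 18.4), (69, 25.6), (72, 25.0), (75, 25.4), (78, 32.4), (81, 32.3), (93, 3.5), (96, 0.7), (99, 0.4), (102, 0.3), (105, 0.4), (108, 0.4)]
0 [(30, 3.3), (33, 3.3), (36, 3.5), (39, 3.2), (42, 3.1), (45, 3.4), (48, 3.3), (51, 3.5), (54, 3.3), (57, 3.3), (60, 3.3), (63, 3.6), (66, 3.6), (69, 3.5), (72, 3.1), (75, 3.0), (78, 29.8), (81, 31.8), (84, 24.6), (93, 3.5), (96, 0.6), (99, 0.5), (102, 0.2), (105, 0.1), (108, 0.1)]
90 [(30, 3.1), (33, 3.5), (36, 3.4), (39, 3.0), (42, 3.4), (45, 3.2), (48, 3.5), (51, 3.6), (54, 3.1), (57, 3.5), (60, 3.1), (63, 3.0), (66, 3.3), (69, 3.5), (72, 3.6), (75, 3.4), (78, 27.8), (81, 31.9), (93, 3.4), (96, 0.6), (99, 0.3), (102, 0.4), (105, 0.4), (108, 0.7)]
```

Emit:
arm_command(
  xyz=[
    [4,-35,0],
    [4,-35,0],
    [4,-35,0],
    [4,-35,0],
    [4,-35,0],
    [4,-35,0],
    [4,-35,0],
    [4,-35,0],
    [4,-35,0],
    [4,-35,0],
    [4,-35,0],
    [4,-30,0],
    [0,0,0],
    [0,0,0],
  ],
  spin=[0.32,0.32,0.32,0.32,0.32,0.32,0.32,0.32,0.32,0.32,0.32,0.32,0,0],
)

```text
time: 2.9
tool_pos: [0.5221, -0.2253, 0.4045]
tool_rot: [-3.141, -0.001, 1.573]
contact_force: [-0.0, 0.5, 0.4]
opening: 0.0917
grip_force: 0.0
```

Run:
```python
from cell import *
from h import *
c=read_camera("wrist");np.savez("w2.npz",**c);cv2.imwrite("pics/w2.png",c["img"][:,:,::-1])
H,S,V=[x.astype(int) for x in cv2.split(cv2.cvtColor(c["img"],cv2.COLOR_RGB2HSV))]
s=observe();print(s["tool_pos"],np.degrees(s["tool_rot"]))
m=np.zeros(H.shape,bool);m[20:225,150:450]=1
for bl,A,ce in blobs(m&(H>5)&(H<22)&(S>150)&(V>60),150):print("orange",np.round(ce,1),rect(c,bl,.062))
for bl,A,ce in blobs(m&(V<75)&(S<140),300):print("black",np.round(ce,1),rect(c,bl,.024))
D=c["depth"];v,u=np.mgrid[:384,:512];u=u.ravel();v=v.ravel();d=D.ravel();ok=(d>0)&(v<225)
p=np.c_[(u-c["cx"])/c["fx"],-(v-c["cy"])/c["fy"],-np.ones(u.size)]*d[:,None]
T=c["world_from_camera"];W=((p@T[:3,:3].T+T[:3,3])*1000)[ok]
for a,b in((57,70),(20,30)):
    k=W[(W[:,2]>a)&(W[:,2]<b)&(abs(W[:,0]-522)<60)&(abs(W[:,1]+226)<100)][:,:2].astype(np.float32)
    print(a,len(k),cv2.minAreaRect(k),k.mean(0))
```

```text
[ 0.52204544 -0.22471045  0.40461992] [-1.79976786e+02 -5.18550629e-02  9.01540385e+01]
orange [316.5 106.9] (array([ 579.7, -161.7]), array([ 567.3, -179.8]), array([302.4, 188.1]), 0.13, 'axis', np.float64(174.05), 36846)
orange [255.  176.6] (array([ 522.4, -225.3]), array([ 521.9, -227.9]), array([14.9, 72.9]), 0.13, 'axis', np.float64(90.59), 1014)
black [263.7 139.2] (array([ 531.6, -192.8]), array([ 529.2, -207.2]), array([102. ,  47.8]), 89.52, 'axis', np.float64(101.25), 2683)
57 972 ((521.8743286132812, -229.10781860351562), (13.076604843139648, 69.12183380126953), 0.24527707695960999) [ 521.9463  -228.15565]
20 4624 ((529.1835327148438, -221.67677307128906), (132.63824462890625, 50.53338623046875), 89.9659423828125) [ 530.6353  -214.69124]
```

View pics/w2.png

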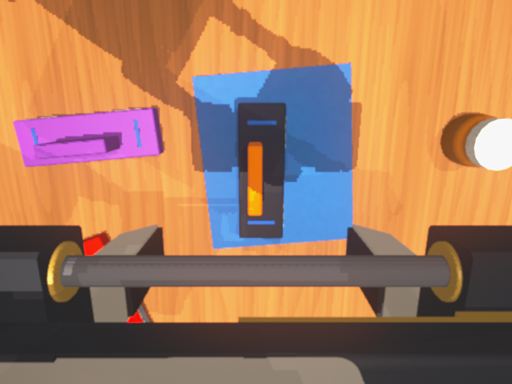

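The wrist view shows the bar with its orange grip at (255,177). That puts the grip centre at about (522, −228) mm with yaw about 0.15°, matching the tool yaw. I'll descend and grip.

Emit:
arm_command(
  xyz=[
    [0,-3.5,-30],
    [0,0,-30],
    [0,0,-30],
    [0,0,-30],
    [0,0,-30],
    [0,0,-20],
    [0,0,-15],
    [0,0,-10],
    [0,0,0],
    [0,0,0],
  ],
  spin=[0,0,0,0,0,0,0,0,0,0],
)

```text
time: 3.95
tool_pos: [0.5223, -0.2291, 0.2104]
tool_rot: [3.141, 0.0, 1.573]
contact_force: [0.7, -0.1, 0.8]
opening: 0.092
grip_force: 0.0
```

Emit:
arm_command(
  xyz=[
    [0,0,0],
    [0,0,0],
    [0,0,0],
    [0,0,0],
    [0,0,0],
    [0,0,0],
    [0,0,0],
    [0,0,0],
  ],
  spin=[0,0,0,0,0,0,0,0],
  jaw=-1,
  squeeze=40,
)

```text
time: 4.75
tool_pos: [0.522, -0.2297, 0.2097]
tool_rot: [3.142, -0.0, 1.572]
contact_force: [0.0, 0.7, -0.1]
opening: 0.0324
grip_force: 0.0
```

Emit:
arm_command(
  xyz=[
    [0,0,0],
    [0,0,0],
    [0,0,0],
    [0,0,0],
    [0,0,0],
    [0,0,0],
  ],
  spin=[0,0,0,0,0,0],
)

```text
time: 5.35
tool_pos: [0.522, -0.2297, 0.2097]
tool_rot: [3.142, -0.0, 1.572]
contact_force: [0.3, 0.6, -1.1]
opening: 0.0136
grip_force: 40.0
```

Emit:
arm_command(
  xyz=[
    [0,0,10],
    [0,0,15],
    [0,0,20],
    [0,0,25],
    [0,0,20],
    [0,0,0],
    [0,0,0],
  ],
  spin=[0,0,0,0,0,0,0],
)

```text
time: 6.05
tool_pos: [0.5218, -0.2295, 0.2997]
tool_rot: [3.141, 0.0, 1.572]
contact_force: [-0.2, -1.3, -3.9]
opening: 0.0139
grip_force: 40.0
```

Emit:
arm_command(
  xyz=[
    [0,16,0],
    [0,32,0],
    [0,32,0],
    [0,32,0],
    [0,32,0],
    [0,32,0],
    [0,32,0],
    [0,32,0],
    [0,32,0],
    [0,32,0],
    [0,32,0],
    [0,32,0],
    [0,32,0],
    [-1,16,0],
    [0,0,0],
    [0,0,0],
    [0,0,0],
  ],
  spin=[0,-0.31,-0.31,-0.31,-0.31,-0.31,-0.31,-0.31,-0.31,-0.31,-0.31,-0.31,-0.31,-0.31,0,0,0],
)

```text
time: 7.75
tool_pos: [0.5207, 0.1858, 0.2991]
tool_rot: [-3.14, 0.001, 1.501]
contact_force: [-0.5, 0.2, -2.0]
opening: 0.0137
grip_force: 40.0
```

Run:
```python
from cell import *
from h import *
c=read_camera("wrist");np.savez("w3.npz",**c)
t=read_camera("top");s=read_camera("scene");np.savez("top3.npz",**t);np.savez("s3.npz",**s)
a=cv2.resize(c["img"][20:240,150:420],(490,399));b=cv2.resize(s["img"][160:340,260:460],(300,270),interpolation=3)
im=np.zeros((560,800,3),np.uint8);im[:399,:490]=a;im[:270,490:790]=b;im[270:510,490:790]=cv2.resize(t["img"][150:250,110:235],(300,240),interpolation=3)
cv2.imwrite("pics/c3.png",im[:,:,::-1])
o=observe();print(o["tool_pos"],np.degrees(o["tool_rot"]),o["contact_force"],o["torque"])
```

```text
[0.52106032 0.18552069 0.29963069] [-1.79988276e+02  1.17330685e-02  8.59617648e+01] [-0.27008739  0.19393009 -2.82787726] [-0.12057554  0.13349737  0.01705955]
```

View pics/c3.png

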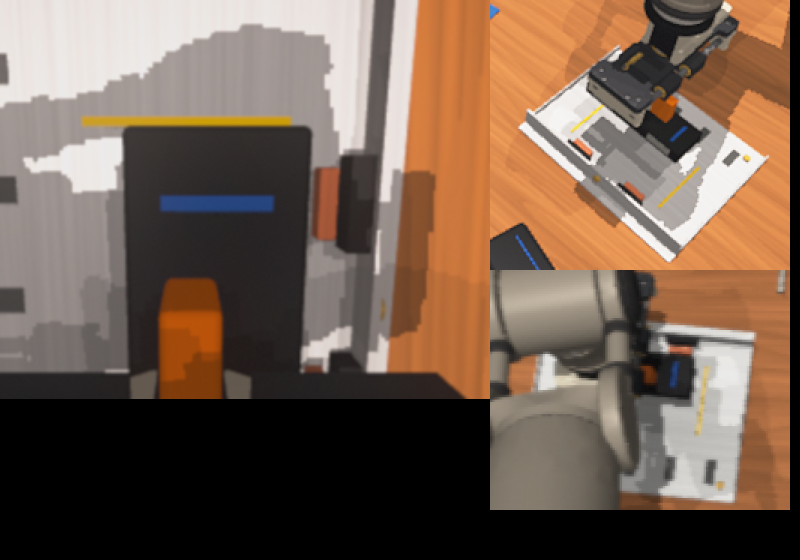

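The bar is hanging over the tray between the marks, with its far end edge at crop (218,128). I'll measure its pose in the hand from depth.

```bash
cat > bp.py <<'E'
from h import *
mid=np.array([518.95,188.1]);th=np.radians(-3.94);ex=np.array([np.cos(th),np.sin(th)]);ey=np.array([-ex[1],ex[0]])
def bar(c,ztop):  # visible bar top edges in tray-aligned frame, by depth mask then ray on the plane
    D=c["depth"];v,u=np.mgrid[:384,:512]
    p=np.c_[(u.ravel()-c["cx"])/c["fx"],-(v.ravel()-c["cy"])/c["fy"],-np.ones(u.size)]*D.reshape(-1,1)
    T=c["world_from_camera"];z=((p@T[:3,:3].T+T[:3,3])[:,2]*1000).reshape(D.shape)
    V=c["img"].max(2)
    m=(D>0)&(abs(z-ztop)<8)&(v<215)
    b=max(blobs(m,300),key=lambda t:t[1])[0]
    print("z med",round(float(np.median(z[b])),2),b.sum())
    R=[]
    for r in np.unique(np.nonzero(b)[0]):
        k=np.nonzero(b[r])[0];R.append((r,k.min()-.5,k.max()+.5))
    R=np.array(R);q=lambda uv:(lambda P:np.c_[P@ex,P@ey])(ray(c,uv,ztop/1000)[:,:2]*1000-mid)
    g=R[8:]
    for n,i in(("back",1),("front",2)):
        P=q(np.c_[g[:,i],g[:,0]]);f=np.polyfit(P[:,1],P[:,0],1)
        P=P[abs(P[:,0]-np.polyval(f,P[:,1]))<1.5];f=np.polyfit(P[:,1],P[:,0],1);print(n,"x at y=0",round(f[1],2),"yaw rel tray",round(-np.degrees(np.arctan(f[0])),2),len(P))
    e=[]
    uc=np.linspace(R[8,1]+8,R[8,2]-8,20).round().astype(int)
    e=[(x,np.nonzero(b[:,x])[0].min()-.5) for x in uc];P=q(np.array(e));print("end y",np.round(np.median(P[:,1]),2),"slope deg",np.round(np.degrees(np.polyfit(P[:,0],P[:,1],1)[0]),2))
E
python3 - <<'E'
from bp import *
bar(load("w3.npz"),114.6)
E
```

```text
z med 113.74 11400
back x at y=0 -15.96 yaw rel tray -0.15 118
front x at y=0 33.36 yaw rel tray -0.16 118
end y 72.58 slope deg -0.05
```

Emit:
arm_command(
  xyz=[
    [0,1,-15],
    [0,1,-25],
    [0,0,-20],
    [0,0,-15],
    [0,0,-8],
    [0,0,0],
    [0,0,0],
    [0,0,0],
  ],
  spin=[0.1,0.05,0,0,0,0,0,0],
)

```text
time: 8.7
tool_pos: [0.5214, 0.1883, 0.2177]
tool_rot: [3.14, -0.001, 1.504]
contact_force: [-0.0, -0.7, -2.7]
opening: 0.014
grip_force: 40.0
```

Run:
```python
from cell import *
from bp import *
c=read_camera("wrist");np.savez("w4.npz",**c)
o=observe();print(o["time"],o["tool_pos"],np.degrees(o["tool_rot"]),o["contact_force"],o["torque"])
zt=o["tool_pos"][2]*1000-159-26
print(zt);bar(c,zt)
cv2.imwrite("pics/w4.png",c["img"][:,:,::-1])
```

```text
8.75 [0.52131344 0.18833722 0.21768457] [ 1.79895311e+02 -2.77105004e-02  8.61778030e+01] [-0.5080925  -0.53755079 -2.60605909] [-0.12823741  0.09758858 -0.0345111 ]
32.68457486077793
z med 32.38 11377
back x at y=0 -14.92 yaw rel tray 0.06 118
front x at y=0 34.52 yaw rel tray -0.03 118
end y 75.39 slope deg 0.12
```

View pics/w4.png

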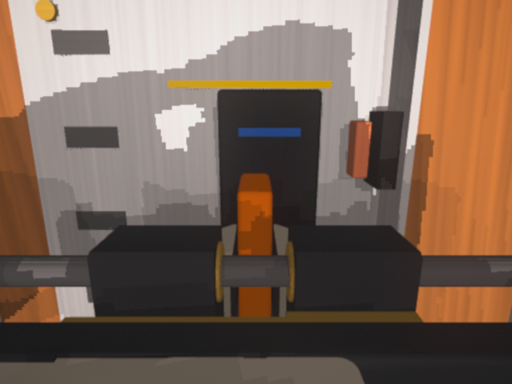

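The bar now hangs about 10 mm above the floor, with its end edge at row 90 just inside the yellow line at row 84 and the left pad at (358,149). I'll measure the line and pad in this same view.

Run:
```python
from bp import *
c=load("w4.npz");H,S,V=[x.astype(int) for x in cv2.split(cv2.cvtColor(c["img"],cv2.COLOR_RGB2HSV))]
m=np.zeros(H.shape,bool);m[70:100,160:340]=1
for bl,A,ce in blobs(m&(H>20)&(H<34)&(S>120),40):
    v,u=np.nonzero(bl);P=ray(c,np.c_[u,v],.003)[:,:2]*1000-mid;print("line y",(P@ey).mean(),"x",(P@ex).min(),(P@ex).max(),rect(c,bl,.003)[5])
m[:]=0;m[110:190,340:372]=1
for bl,A,ce in blobs(m&((H<10)|(H>172))&(S>90)&(V>50),80):
    v,u=np.nonzero(bl);P=ray(c,np.c_[u,v],.021)[:,:2]*1000-mid
    print("pad top z21: x",np.percentile(P@ex,[1,5,50,95]),"y",np.percentile(P@ey,[2,98]))
    P=ray(c,np.c_[u,v],.007)[:,:2]*1000-mid;print("z7 x",np.percentile(P@ex,[1,5]))
```

```text
line y 79.20503889947771 x -44.84813721392677 44.964553944420295 175.96
pad top z21: x [51.86434757 52.34968788 57.5661811  62.67998586] y [31.29309826 59.58368743]
z7 x [55.76527806 56.28898015]
```

The bar is centred to about 0.2 mm (end 75.4, line 79.2), yaw error is about 0, and the gap to the pads is about 19 mm. I'll lower it to the floor.

Emit:
arm_command(
  xyz=[
    [0,0,-3],
    [0,0,-3],
    [0,0,-1.5],
    [0,0,-1],
    [0,0,0],
    [0,0,0],
  ],
  spin=[0,0,0,0,0,0],
)

```text
time: 9.35
tool_pos: [0.5208, 0.1883, 0.2087]
tool_rot: [-3.142, 0.0, 1.504]
contact_force: [-3.6, -1.4, 5.3]
opening: 0.0141
grip_force: 40.0
```

Emit:
arm_command(
  xyz=[
    [0,0,-0.5],
    [0,0,0],
    [0,0,0],
  ],
  spin=[0,0,0],
)

```text
time: 9.65
tool_pos: [0.5208, 0.1883, 0.2087]
tool_rot: [3.142, 0.0, 1.504]
contact_force: [-5.1, -1.4, 10.6]
opening: 0.0141
grip_force: 40.0
```

Emit:
arm_command(
  xyz=[
    [0,0,-0.5],
    [0,0,0],
    [0,0,0],
  ],
  spin=[0,0,0],
)

```text
time: 9.95
tool_pos: [0.5208, 0.1883, 0.2087]
tool_rot: [3.141, 0.0, 1.504]
contact_force: [-6.9, -1.6, 14.5]
opening: 0.0142
grip_force: 40.0
```

Seated at z=208.7 mm, but pressing too hard. I'll back off 1.4 mm, then advance along the tray's x.

Emit:
arm_command(
  xyz=[
    [0,0,0],
    [0,0,0.7],
    [0,0,0.7],
    [0,0,0],
  ],
  spin=[0,0,0,0],
)

```text
time: 10.35
tool_pos: [0.5211, 0.1884, 0.2087]
tool_rot: [3.141, -0.0, 1.504]
contact_force: [-1.9, -0.4, 3.3]
opening: 0.0136
grip_force: 40.0
```

Emit:
arm_command(
  xyz=[
    [2,-0.14,0],
    [3,-0.21,0],
    [3,-0.21,0],
    [3,-0.21,0],
    [2,-0.14,0],
    [1,-0.07,0],
    [0,0,0],
    [0,0,0],
  ],
  spin=[0,0,0,0,0,0,0,0],
)

```text
time: 11.15
tool_pos: [0.5347, 0.1875, 0.2087]
tool_rot: [-3.14, -0.0, 1.504]
contact_force: [-4.8, 0.3, 4.7]
opening: 0.0142
grip_force: 40.0
```

Emit:
arm_command(
  xyz=[
    [0,0,0.3],
    [1,-0.07,0.2],
    [1,-0.07,0],
    [1,-0.07,0],
    [0,0,0],
    [0,0,0],
  ],
  spin=[0,0,0,0,0,0],
)

```text
time: 11.75
tool_pos: [0.538, 0.1871, 0.209]
tool_rot: [-3.142, 0.0, 1.504]
contact_force: [-1.0, -0.4, -2.6]
opening: 0.0137
grip_force: 40.0
```

Emit:
arm_command(
  xyz=[
    [1,-0.07,0],
    [1,-0.07,0],
    [0,0,0],
    [0,0,0],
  ],
  spin=[0,0,0,0],
)

```text
time: 12.15
tool_pos: [0.54, 0.187, 0.2092]
tool_rot: [3.141, 0.0, 1.504]
contact_force: [-0.4, 0.0, -2.6]
opening: 0.0136
grip_force: 40.0
```

Run:
```python
from cell import *
from bp import *
c=read_camera("wrist");np.savez("w5.npz",**c)
F=[];M=[]
o=observe();print(o["time"],o["tool_pos"],np.degrees(o["tool_rot"]),o["contact_force"],o["torque"])
bar(c,23.)
H,S,V=[x.astype(int) for x in cv2.split(cv2.cvtColor(c["img"],cv2.COLOR_RGB2HSV))]
m=np.zeros(H.shape,bool);m[60:110,120:340]=1
for bl,A,ce in blobs(m&(H>20)&(H<34)&(S>120),40):
    v,u=np.nonzero(bl);P=ray(c,np.c_[u,v],.003)[:,:2]*1000-mid;print("line y",(P@ey).mean(),"x",(P@ex).min(),(P@ex).max(),rect(c,bl,.003)[5])
cv2.imwrite("pics/w5.png",cv2.resize(c["img"][60:240,180:450],(780,520))[:,:,::-1])
```

```text
12.2 [0.53997193 0.18699755 0.20913091] [1.79997677e+02 2.39359496e-03 8.61838911e+01] [-0.3564836   0.32024886 -2.16692901] [-0.08374711  0.09762547  0.05208662]
z med 23.71 12460
back x at y=0 3.29 yaw rel tray 0.06 118Traceback (most recent call last):
  File "<stdin>", line 6, in <module>
  File "bp.py", line 18, in bar
    P=P[abs(P[:,0]-np.polyval(f,P[:,1]))<1.5];f=np.polyfit(P[:,1],P[:,0],1);print(n,"x at y=0",round(f[1],2),"yaw rel tray",round(-np.degrees(np.arctan(f[0])),2),len(P))
                                                ~~~~~~~~~~^^^^^^^^^^^^^^^^^
    raise TypeError("expected non-empty vector for x")
TypeError: expected non-empty vector for x
```

Emit:
arm_command(
  xyz=[
    [0,0,-0.5],
    [0,0,0],
    [0,0,0],
  ],
  spin=[0,0,0],
)

```text
time: 12.5
tool_pos: [0.54, 0.187, 0.2087]
tool_rot: [3.141, -0.0, 1.504]
contact_force: [-0.2, 0.1, -0.8]
opening: 0.014
grip_force: 40.0
```

Emit:
arm_command(
  xyz=[
    [1,-0.07,0],
    [0,0,0],
    [0,0,0],
  ],
  spin=[0,0,0],
)

```text
time: 12.8
tool_pos: [0.541, 0.187, 0.2087]
tool_rot: [3.141, -0.0, 1.504]
contact_force: [-0.9, 0.7, 0.7]
opening: 0.0143
grip_force: 40.0
```

Emit:
arm_command(
  xyz=[
    [1,-0.07,0],
    [0,0,0],
    [0,0,0],
  ],
  spin=[0,0,0],
)

```text
time: 13.1
tool_pos: [0.542, 0.1869, 0.2087]
tool_rot: [3.142, -0.0, 1.504]
contact_force: [-2.5, 1.0, 0.5]
opening: 0.0135
grip_force: 40.0
```

Emit:
arm_command(
  xyz=[
    [1,-0.07,0],
    [0,0,0],
    [0,0,0],
  ],
  spin=[0,0,0],
)

```text
time: 13.4
tool_pos: [0.5428, 0.1868, 0.2087]
tool_rot: [-3.141, 0.0, 1.504]
contact_force: [-4.4, 0.3, 5.6]
opening: 0.0136
grip_force: 40.0
```

Emit:
arm_command(
  xyz=[
    [1,-0.07,0.2],
    [1,-0.07,0],
    [0,0,0],
    [0,0,0],
  ],
  spin=[0,0,0,0],
)

```text
time: 13.8
tool_pos: [0.5445, 0.1867, 0.2088]
tool_rot: [-3.14, 0.0, 1.504]
contact_force: [-6.0, 0.9, 5.6]
opening: 0.014
grip_force: 40.0
```

```bash
cat > st.py <<'E'
from cell import *
from bp import *
def st(name=None):
    L=[]
    for i in range(6):
        o=observe();L.append(np.r_[o["tool_pos"]*1000,np.degrees(o["tool_rot"][2]),o["contact_force"],o["torque"]])
        c=read_camera("wrist")
    if name:np.savez(name,**c)
    L=np.array(L);print(o["time"],np.round(L.mean(0),2),"sd",np.round(L.std(0),2)[4:7])
    F=L.mean(0)[4:6];print("push",-F@ex,"lat",F@ey)
    D=c["depth"];v,u=np.mgrid[:384,:512];p=np.c_[(u.ravel()-c["cx"])/c["fx"],-(v.ravel()-c["cy"])/c["fy"],-np.ones(u.size)]*D.reshape(-1,1)
    T=c["world_from_camera"];W=((p@T[:3,:3].T+T[:3,3])*1000)[(D.ravel()>0)&(v.ravel()<222)]
    q=np.c_[(W[:,:2]-mid)@ex,(W[:,:2]-mid)@ey,W[:,2]]
    m=(abs(q[:,2]-23.5)<2.5)&(q[:,0]<60)
    for y in(25,40,55,68):
        k=m&(abs(q[:,1]-y)<3);print(y,"back edge x",round(q[k,0].min(),2),end="; ")
    k=m&(abs(q[:,0]-30)<8)&(q[:,1]>50);print("end y",round(np.percentile(q[k,1],99.5),2),"z",round(np.median(q[k,2]),2))
    return c
E
python3 - <<'E'
from st import *
c=st("w5.npz")
cv2.imwrite("pics/w5.png",cv2.resize(c["img"][60:240,180:450],(780,520))[:,:,::-1])
E
```

```text
14.05 [ 5.4451e+02  1.8674e+02  2.0877e+02  8.6180e+01 -6.5500e+00  8.9000e-01
  4.4500e+00  8.0000e-02  1.1400e+00 -2.0000e-02] sd [0.53 0.51 0.71]
push 6.599850206172018 lat 0.43432509402178965
25 back edge x 7.63; 40 back edge x 7.51; 55 back edge x 7.4; 68 back edge x 7.24; end y 75.16 z 23.43
```

View pics/w5.png

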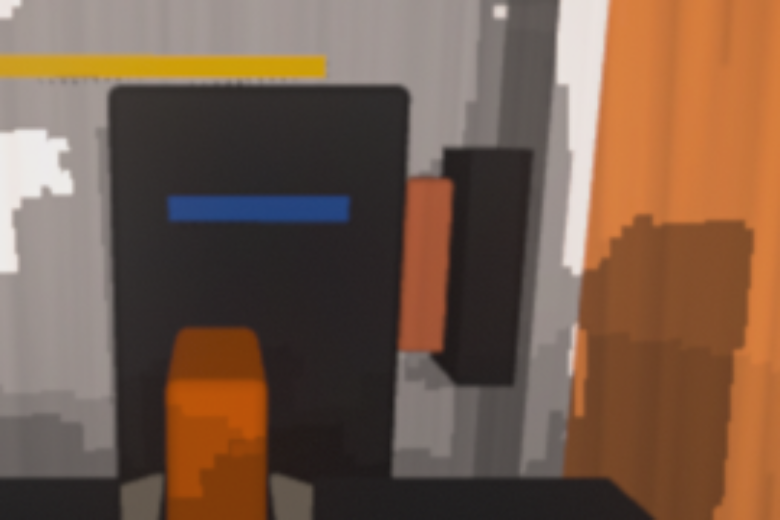

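Contact is made and the bar is square. Part of the measured 6.6 N push is floor friction, so I'll lighten the vertical load and continue.

Emit:
arm_command(
  xyz=[
    [0,0,0.2],
    [0.5,-0.03,0.2],
    [0.5,-0.04,0],
    [0,0,0],
    [0,0,0],
  ],
  spin=[0,0,0,0,0],
)

```text
time: 14.6
tool_pos: [0.5453, 0.1867, 0.2088]
tool_rot: [-3.139, 0.0, 1.504]
contact_force: [-6.8, 1.5, 2.0]
opening: 0.0136
grip_force: 40.0
```

```bash
python3 -c "
from st import *
st()"
```

```text
14.85 [ 5.4533e+02  1.8670e+02  2.0879e+02  8.6180e+01 -6.0200e+00  1.2600e+00
  2.7100e+00  1.3000e-01  1.1700e+00 -1.0000e-02] sd [0.66 0.28 0.46]
push 6.09740033036212 lat 0.847675971638799
25 back edge x 8.34; 40 back edge x 8.14; 55 back edge x 8.01; 68 back edge x 7.88; end y 75.13 z 23.53
```

Emit:
arm_command(
  xyz=[
    [0.7,-0.05,0.1],
    [0.7,-0.05,0.1],
    [0.6,-0.04,0.1],
    [0,0,0],
    [0,0,0],
    [0,0,0],
  ],
  spin=[0,0,0,0,0,0],
)

```text
time: 15.5
tool_pos: [0.547, 0.1866, 0.2089]
tool_rot: [-3.138, 0.0, 1.504]
contact_force: [-7.2, 1.2, 3.0]
opening: 0.0138
grip_force: 40.0
```

```bash
python3 -c "
from st import *
st()"
```

```text
15.75 [ 5.4695e+02  1.8661e+02  2.0885e+02  8.6190e+01 -7.2700e+00  1.2800e+00
  2.4400e+00  2.0000e-01  1.3900e+00  0.0000e+00] sd [0.31 0.37 0.4 ]
push 7.336039279604761 lat 0.7803559208917201
25 back edge x 9.68; 40 back edge x 9.49; 55 back edge x 9.39; 68 back edge x 9.25; end y 75.14 z 23.55
```

Emit:
arm_command(
  xyz=[
    [0.8,-0.06,0],
    [0.8,-0.06,0],
    [0.8,-0.06,0],
    [0.5,-0.03,0],
    [0,0,-0.3],
    [0,0,0],
    [0,0,0],
    [0,0,0],
  ],
  spin=[0,0,0,0,0,0,0,0],
)

```text
time: 16.6
tool_pos: [0.5491, 0.1865, 0.2089]
tool_rot: [-3.135, 0.001, 1.504]
contact_force: [-12.3, 1.7, 8.9]
opening: 0.0138
grip_force: 40.0
```

```bash
python3 -c "
from st import *
st('w6.npz');o=observe();print(np.degrees(o['tool_rot']))"
```

```text
16.85 [ 5.4909e+02  1.8650e+02  2.0889e+02  8.6190e+01 -1.2310e+01  1.4600e+00
  8.5400e+00  2.3000e-01  2.1400e+00  0.0000e+00] sd [0.46 0.49 0.5 ]
push 12.377426634899859 lat 0.6128557632531958
25 back edge x 11.47; 40 back edge x 11.21; 55 back edge x 11.09; 68 back edge x 11.02; end y 75.13 z 23.61
[-1.79646244e+02  4.24462769e-02  8.61924454e+01]
```

Emit:
arm_command(
  xyz=[
    [0.5,-0.03,0.2],
    [0.5,-0.03,0.2],
    [0.5,-0.04,0.1],
    [0,0,0],
    [0,0,0],
    [0,0,0],
    [0,0,0],
  ],
  spin=[0,0,0,0,0,0,0],
)

```text
time: 17.6
tool_pos: [0.5503, 0.1864, 0.2089]
tool_rot: [-3.134, 0.001, 1.504]
contact_force: [-13.5, 1.4, 5.5]
opening: 0.0137
grip_force: 40.0
```

```bash
python3 -c "
from st import *
st('w6.npz');o=observe();print(np.degrees(o['tool_rot']))"
```

```text
17.85 [ 5.5031e+02  1.8643e+02  2.0895e+02  8.6190e+01 -1.3090e+01  1.7000e+00
  6.2900e+00  3.1000e-01  2.2500e+00 -2.0000e-02] sd [0.38 0.35 0.56]
push 13.17899432245093 lat 0.7980045588462306
25 back edge x 12.44; 40 back edge x 12.27; 55 back edge x 12.09; 68 back edge x 11.89; end y 75.1 z 23.7
[-1.79579452e+02  5.01977325e-02  8.61915206e+01]
```

Emit:
arm_command(
  xyz=[
    [0,0,0.2],
    [0,0,0.2],
    [0,0,0.1],
    [0,0,0],
    [0,0,0],
    [0,0,0],
  ],
  spin=[0,0,0,0,0,0],
)

```text
time: 18.5
tool_pos: [0.5504, 0.1864, 0.209]
tool_rot: [-3.134, 0.001, 1.504]
contact_force: [-11.0, 2.3, 2.2]
opening: 0.0136
grip_force: 40.0
```

```bash
python3 -c "
from st import *
st('w7.npz');o=observe();print(np.degrees(o['tool_rot']))"
```

```text
18.75 [ 5.5036e+02  1.8643e+02  2.0899e+02  8.6190e+01 -1.1750e+01  2.2300e+00
  2.6000e+00  3.6000e-01  2.0700e+00 -1.0000e-02] sd [0.49 0.23 0.39]
push 11.879848792648279 lat 1.421523440832928
25 back edge x 12.44; 40 back edge x 12.27; 55 back edge x 12.09; 68 back edge x 11.89; end y 75.1 z 23.71
[-1.79570366e+02  5.25642360e-02  8.61885942e+01]
```

Run:
```python
from bp import *
for f,zt in(("w4.npz",32.5),("w5.npz",23.),("w7.npz",23.)):
    c=load(f);g=cv2.cvtColor(c["img"],cv2.COLOR_RGB2GRAY).astype(float);print(f)
    # sub-pixel bar edges by gray gradient along rows, columns 190..330; tray flange edge for reference
    D=c["depth"]
    try: bar(c,zt)
    except Exception: pass
    B=[];F=[]
    for r in range(105,215):
        gx=cv2.GaussianBlur(g,(3,3),0)[r];d=np.diff(gx)
        def sub(lo,hi,s):
            k=lo+np.argmax(s*d[lo:hi]);w=s*d[k-2:k+3];w=np.clip(w,0,None);return (w*np.arange(k-2,k+3)).sum()/w.sum()+.5
        B.append((sub(195,245,-1),r));
        F.append((sub(300,345,1),r))
    for n,Q in(("back",B),("front",F)):
        P=ray(c,Q,zt/1000)[:,:2]*1000-mid;x=P@ex;y=P@ey
        for _ in range(3):
            fit=np.polyfit(y,x,1);k=abs(x-np.polyval(fit,y))<max(.4,1.5*np.std(x-np.polyval(fit,y)));x=x[k];y=y[k]
        print(n,"x0",round(fit[1],2),"yaw",round(-np.degrees(np.arctan(fit[0])),2),len(x))
```

```text
w4.npz
z med 32.38 11377
back x at y=0 -14.94 yaw rel tray 0.06 118
front x at y=0 34.56 yaw rel tray -0.03 118
end y 75.4 slope deg 0.12
back x0 -14.98 yaw -0.05 101
front x0 34.37 yaw -0.08 110
w5.npz
z med 23.46 16108
back x at y=0 -29.16 yaw rel tray -44.56 14
front x at y=0 79.54 yaw rel tray -0.01 207
end y 112.98 slope deg 0.1
back x0 7.37 yaw -0.05 94
front x0 56.95 yaw -0.12 110
w7.npz
z med 23.67 15367
back x at y=0 -21.4 yaw rel tray -42.35 16
front x at y=0 79.16 yaw rel tray -0.08 207
end y 112.9 slope deg 0.01
back x0 12.16 yaw 0.1 110
front x0 61.7 yaw -0.02 110
```

```bash
python3 -c "
from st import *
st();print(hand_in())"
```

```text
19.05 [ 5.5036e+02  1.8643e+02  2.0899e+02  8.6190e+01 -1.1080e+01  2.4400e+00
  2.8000e+00  3.7000e-01  2.0800e+00 -2.0000e-02] sd [0.33 0.39 0.45]
push 11.21723086415155 lat 1.6767300776073346
25 back edge x 12.43; 40 back edge x 12.2; 55 back edge x 12.05; 68 back edge x 11.94; end y 75.09 z 23.67
the job is handed in; nothing more can be done
None
```

Handed in at about 19 s, still holding and pressing: the bar sits centred between the yellow marks and square to the pads (yaw within about 0.1°). Wrist push is about 11 N, I estimate about 10 N of it on the pads with each 6–7 mm in, and the wrist reads a 0.4° forward tilt, so the bar's back edge may sit about 0.3 mm off the tray.

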